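Point out the sample and its reagent, then confirm

TASK

Show the person at the bench what comes next: with the fingertips, point at the green-capped tube in the blue rack from two or three centimetres above its cap for two seconds, then point at the amber dropper bottle in the same way, from above its black bulb. Then confirm by pressing the red push button fully down with the fingertips, and let it go. Do not touch the rack or any tube, bottle or jar, and do not come down over any of the others.

Things in the scene. Friction and masses are not known exactly. Their poses are not given: they have to be found in the camera images.
- green_tube_top (a point): the first thing to point at: centre of the top of the green cap, about 46 mm above the worktop
- green_tube: 1.5 ml tube with a green cap, standing upright in the rack, 43 mm tall, 12 mm across at the cap; the first thing to point at; origin at its lower end, 2 mm to the side of its axis; z up, so the cap's top is 43 mm above the origin
- blue_tube: 1.5 ml tube with a blue cap, standing upright in the rack, 43 mm tall, 12 mm across at the cap; not to be pointed at; origin at its lower end, 2 mm to the side of its axis; z up, so the cap's top is 43 mm above the origin
- white_tube: 1.5 ml tube with a white cap, standing upright in the rack, 43 mm tall, 12 mm across at the cap; not to be pointed at; origin at its lower end, 2 mm to the side of its axis; z up, so the cap's top is 43 mm above the origin
- blue_tube_top (a point): centre of the top of the blue cap, about 46 mm above the worktop
- white_tube_top (a point): centre of the top of the white cap, about 46 mm above the worktop
- rack: blue tube rack, 66 x 150 x 36 mm, fixed to the worktop; origin at the centre of its underside, y along its length, z up. The three tubes stand in its middle row, 40 mm apart, in any order, their caps about 10 mm above the rack's top
- dropper: amber glass dropper bottle with a narrow black rubber bulb on top, standing loose on the worktop, 32 mm across, 97 mm tall in all, bulb 13 mm across; the second thing to point at; origin at the centre of its underside, z up
- dropper_top (a point): centre of the top of the dropper bottle's black bulb, 97 mm above the worktop
- amber_bottle: amber reagent bottle with a blue screw cap, standing loose, 46 mm across, 88 mm tall; not to be pointed at; origin at the centre of its underside, z up
- amber_top (a point): centre of the top of its blue cap, 88 mm above the worktop
- jar: small white screw-cap jar, standing loose, 31 mm across, 40 mm tall; not to be pointed at; origin at the centre of its underside, z up
- jar_top (a point): centre of the top of the jar's lid, 40 mm above the worktop
- confirm_top (a point): centre of the top of the red push button (34 mm across) in its black housing, which is fixed to the worktop; the button moves straight down
- confirm (a joint): travel of the red push button: 0 released, 0.006 m fully down; its spring needs about 5 N at full travel and brings it back up when it is let go
- confirm_base: black housing of the push button, fixed to the worktop; origin at the centre of its underside, z up
Things that resemble listed ones, but are neither listed nor needed, are in the scene too. What is shaped like the dropper but purple is not meant.

How it is judged:
On the way, in this order (a step that is already met when the one before it is completed fails the run):
1. the fingertips point straight above the green cap and dwell there (horizontal distance between the grasp point and green_tube_top below 0.015 m and z of the grasp point in the frame of green_tube_top between 0.012 and 0.08 m), for 1.5 s.
2. the fingertips point straight above the dropper bottle's bulb and dwell there (horizontal distance between the grasp point and dropper_top below 0.015 m and z of the grasp point in the frame of dropper_top between 0.012 and 0.08 m), for 1.5 s.
3. the red button is pressed down (value of joint confirm above 0.0045 m and contact force between the fingers and confirm_base above 0.5 N), for 0.05 s.
At the end, for the whole second after the job is handed in: Green cap, then dropper bulb, pointed at for 1.5 s each (within 15 mm sideways, grasp point 12 to 80 mm above the top); button then pressed at least 4.5 mm and back up within 1.5 mm; every tube, bottle and jar upright, at rest, within 8 mm of its start (value of joint confirm below 0.0015 m and distance of each of green_tube, blue_tube, white_tube, dropper, amber_bottle, jar from where it was at the start of the episode below 0.008 m and angle between each of green_tube, blue_tube, white_tube, dropper, amber_bottle, jar's own z axis and vertical below 0.15 rad and linear speed of each of green_tube, blue_tube, white_tube, dropper, amber_bottle, jar below 0.02 m/s); the robot touches nothing.
It fails at once if a tube, the rack, a bottle or the jar is touched (over 0.3 N) (contact force between any of the fingers, the arm and green_tube above 0.3 N or contact force between any of the fingers, the arm and blue_tube above 0.3 N or contact force between any of the fingers, the arm and white_tube above 0.3 N or contact force between any of the fingers, the arm and dropper above 0.3 N or contact force between any of the fingers, the arm and amber_bottle above 0.3 N or contact force between any of the fingers, the arm and jar above 0.3 N or contact force between any of the fingers, the arm and rack above 0.3 N).
It fails at once if a tube, bottle or jar is moved by more than 10 mm or lifted (distance of any of green_tube, blue_tube, white_tube, dropper, amber_bottle, jar from where it was at the start of the episode above 0.01 m).
It fails at once if the fingers come down over a wrong tube, bottle or jar (grasp point within 12 mm of its axis and less than 65 mm above its top) ((horizontal distance between the grasp point and blue_tube_top below 0.012 m and z of the grasp point in the frame of blue_tube_top below 0.065 m) or (horizontal distance between the grasp point and white_tube_top below 0.012 m and z of the grasp point in the frame of white_tube_top below 0.065 m) or (horizontal distance between the grasp point and amber_top below 0.012 m and z of the grasp point in the frame of amber_top below 0.065 m) or (horizontal distance between the grasp point and jar_top below 0.012 m and z of the grasp point in the frame of jar_top below 0.065 m)).
It fails at once if the button is hit with more than 25 N (contact force between any of the fingers, the arm and confirm_base above 25 N).
It also fails if it takes over 58 s, if anything falls off the work surface, if the arm or the gripper's body presses on something with over 40 N, if the wrist force passes 120 N, or if a joint passes its speed limit or range.

ROBOT

A 6-joint arm with a two-finger parallel gripper is mounted at the origin on a cart in front of the work surface, level with it; the furniture and walls round the work are solid. World frame = base frame: x ahead of the robot, y to its left, z up, the work surface at z = 0. Lengths are in m, angles in rad, forces in N, time in s.
With the tool pointing down it reaches from about 0.375 to 0.975 m from the base axis. Payload 3.8 kg.
Tool frame: the origin (TCP) lies at the very end of the fingers, on their centre line; the grasp point (between the pads) lies 19 mm behind it; z points along the fingers, y is the line along which they close (so a half turn about z gives the same grasp; the last joint's range is limited). The gripper opens to 85 mm and grips with 20 to 120 N. Pads are 22 mm wide; open, the fingers measure 114 mm over their backs; the gripper's body (76 mm by 85 mm) begins 54 mm behind the grasp point. The pads swing forward as they close: fully open they stand 13 mm farther back than shut.
Start: joints at [1.083, 0.264, 1.604, -0, 1.274, -0.037], TCP at [0.294, 0.608, 0.231] pointing down, gripper open.
Joint ranges: [-2.63, 2.63], [-0.94, 2.18], [0.31, 2.57], [-1.31, 4.45], [0, 2.66], [-2.55, 2.55]. Speed limits (rad/s): [2.57, 2.57, 3.14, 3.14, 3.14, 3.14].

INTERFACE

Orientations are given as a rotation vector (axis times angle).
In Python, from workcell import read_state, read_camera, calibration, finish_job gives the robot as it stands.
- The arm moves only by the tool step_arm, never from a script. Its argument "commands" is a list of rows, each an object of numbers: "fingers": the gripper's target within -1 to 1 (shut at 1, half-way at 0, fully open at -1); "dx", "dy", "dz": the shift along the tool's x, y, z in m; "roll": the turn about the tool's z in degrees. In form: [{"fingers": .., "dx": .., "dy": .., "dz": .., "roll": ..}, ...]. A call has 1 to 8 rows; each row is the pose to reach, as a shift and turn from the pose commanded when the call began, along the tool's axes at that moment; what a row does not reach only later rows make up. A row lasts 1/8 s, in which the tool goes at most 62.5 mm and 10.7 degrees, less where a joint would pass 70% of its speed; a pose out of reach is approached as far as the arm can. A call with a gripper value outside its range is refused whole. The fingers move at their own pace and stop on an object; "squeeze" is the grip in N (left out, the last holds). Time passes only in rows, so rows that repeat a pose let the fingers close. It gives the time, the measured TCP pose, the force, the opening and the grip force at its end, in the units of the state.
- read_state(): the state, without advancing time (a new reading comes with each control period).
- read_camera(name): name is "side" or "top"; returns (picture, depth): 480x640x3 uint8, blue, green, red; 480x640 float32, m along the optical axis (not along the pixel's ray), 0 where there is no reading.
- calibration(name): a dict with "intrinsics" (3x3 intrinsics, pixels), "k1" (the pictures are not rectified: a ray, as slopes to the right and down, at radius r is drawn at 1 + k1 r^2 times it, then the intrinsics apply), "world_to_cam" (4x4, takes a point from world to camera coordinates). Camera axes: x right, y up, looking along -z (the intrinsics and any distortion apply to the point x, -y, -z); pixel columns grow to the right and rows downward; lengths in m; the calibration is good to about 2 mm. A picture is of the moment at which its call begins. calibration takes no time and is no camera call.
- finish_job(): hands the job in; it is judged then, once.
The state is a dict: "time": time; "q": joint angles; "joint_vel": joint speeds; "joint_torque": joint torques, N m; "tool_pos": TCP position; "tcp_rot": TCP orientation; "wrist_force": force on the tool from outside, world axes, zero at the start; "torque": the same for the moment, N m; "width": opening from 0.0 (shut) to 1.0 (fully open); "grip_force": force on a finger pad.
Only numpy, scipy, OpenCV 4.12 (cv2) and the standard library are available. Lean on these libraries where they do the work, as an engineer would, in place of code of your own. Each camera call takes 0.05 s, during which the arm holds its last target. There are 200 camera calls.

## Working session

There is one attempt and no reset: what is moved stays moved. The work goes in short steps, Python scripts to look and compute and a tool call to move; the robot and the scene stay as the last step left them, time stands still between calls to the robot, and variables do not carry over. Pictures are saved under pics/ and viewed, at most 10 in all, crops included, and the job is handed in when it is done.

Besides the shell and the picture viewer there is one more tool, called after "Request:" by a JSON object that holds its "name" and its "arguments". step_arm: Moves the arm, as the interface text tells. Its arguments: {"type":"object","properties":{"commands":{"type":"array","items":{"type":"object","properties":{"fingers":{"type":"number"},"dx":{"type":"number"},"dy":{"type":"number"},"dz":{"type":"number"},"roll":{"type":"number"}}}},"squeeze":{"type":"number"}},"required":["commands"]}

```bash
mkdir -p pics
cat > h.py <<'E'
import numpy as np, cv2
from workcell import *
def cloud(name):
    im,d=read_camera(name); c=calibration(name); K=np.array(c["intrinsics"],float)
    v,u=np.mgrid[:480,:640]
    p=cv2.undistortPoints(np.stack([u,v],-1).reshape(-1,1,2).astype(float),K,np.array([c["k1"],0,0,0,0.])).reshape(480,640,2)
    P=np.stack([p[...,0]*d,-p[...,1]*d,-d,np.ones_like(d)],-1)@np.linalg.inv(np.array(c["world_to_cam"])).T
    P=P[...,:3]; P[d==0]=np.nan
    return im,P
E
python3 - <<'E'
from h import *
for n in("top","side"):
    im,P=cloud(n); cv2.imwrite(f"pics/{n}.png",im); np.savez(n,im=im,P=P)
s=read_state(); print(s["time"],s["tool_pos"],s["tcp_rot"],s["width"],s["wrist_force"])
E
```

```text
0.1 [0.29379091 0.60698371 0.23006967] [-0.70205616 -3.06162687  0.00307979] 0.9952974518185291 [-0.631232    0.21018567 -0.73092428]
```

View pics/top.png

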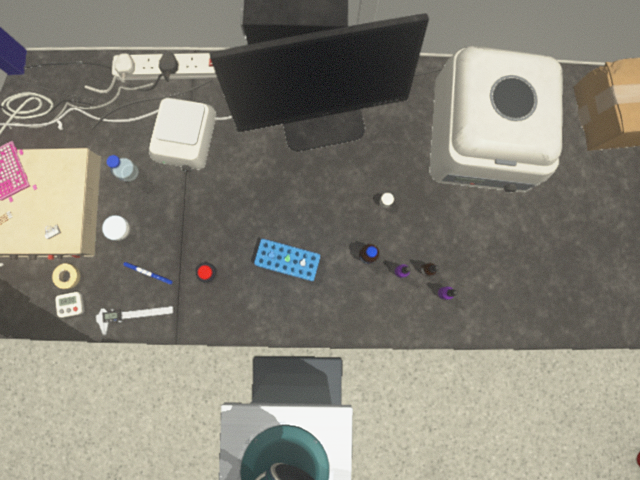

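View pics/side.png

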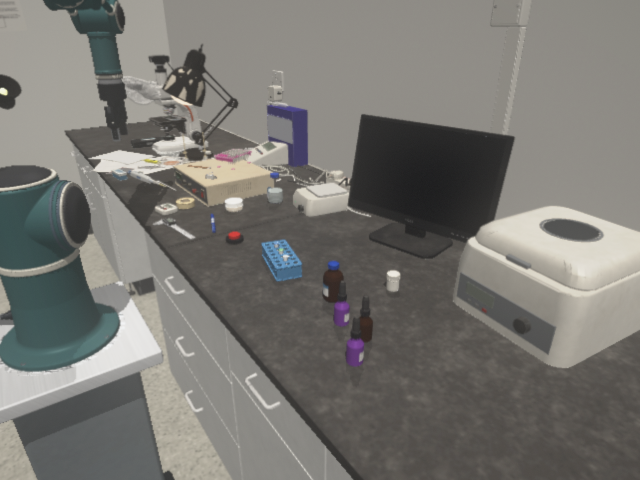

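The top view shows the rack around (287,259), with the green tube near (288,258). The amber dropper is around (430,269), with purple decoys at (402,271) and (447,293). The blue-capped bottle is at (371,252), the jar at (387,200) and the red button at (205,272). Next I'll measure these positions and look at crops.

Run:
```python
from h import *
T=np.load("top.npz");S=np.load("side.npz")
a=cv2.resize(T["im"][225:315,250:470],(792,324),interpolation=cv2.INTER_NEAREST)
b=cv2.resize(S["im"][230:370,255:405],(294,274),interpolation=cv2.INTER_NEAREST)
b=cv2.resize(S["im"][230:370,255:405],(600,560),interpolation=cv2.INTER_NEAREST)
cv2.imwrite("pics/ct.png",a);cv2.imwrite("pics/cs.png",b)
def blobs(D,n,cond,lo,hi):
    P=D["P"];m=cond&(P[...,2]>lo)&(P[...,2]<hi)&(abs(P[...,1])<.8)&(P[...,0]>.2)&(P[...,0]<.9)
    k,L,st,c=cv2.connectedComponentsWithStats(m.astype(np.uint8))
    for i in range(1,k):
        if st[i,4]>=3:
            q=P[L==i]; print(n,c[i].round(1),st[i,4],"med",np.median(q,0).round(4),"min",q.min(0).round(3),"max",q.max(0).round(3))
for nm,D in(("top",T),("side",S)):
    z=D["P"][...,2]; blobs(D,nm+" z>.041",z>0,.041,.15)
    h=cv2.cvtColor(D["im"],cv2.COLOR_BGR2HSV); H,s,v=h[...,0],h[...,1],h[...,2]
    blobs(D,nm+" red",((H<8)|(H>172))&(s>150)&(v>80),.0,.1)
    blobs(D,nm+" green",(H>38)&(H<80)&(s>60)&(v>60),.02,.1)
    blobs(D,nm+" >.075",z>0,.075,.15)
    blobs(D,nm+" >.02",z>0,.02,.15)
```

```text
top z>.041 [301.3 108.6] 3200 med [ 0.8622 -0.0218  0.104 ] min [ 0.817 -0.216  0.053] max [0.9  0.14 0.15]
top z>.041 [472.3 161.4] 2867 med [ 0.7118 -0.405   0.105 ] min [ 0.68  -0.611  0.041] max [ 0.9   -0.351  0.15 ]
top z>.041 [180.3 130.6] 3162 med [0.8172 0.2786 0.0609] min [0.74  0.207 0.041] max [0.9   0.359 0.069]
top z>.041 [605.4 123.1] 1152 med [ 0.8545 -0.7831  0.1009] min [ 0.812 -0.8    0.041] max [ 0.9   -0.768  0.15 ]
top z>.041 [451.7 108.3] 3 med [ 0.8541 -0.3735  0.1494] min [ 0.852 -0.374  0.149] max [ 0.854 -0.371  0.15 ]
top z>.041 [ 44.9 201.1] 9847 med [0.6303 0.5954 0.0772] min [0.489 0.49  0.041] max [0.767 0.716 0.13 ]
top z>.041 [119.2 165.7] 358 med [0.7221 0.4222 0.0447] min [0.698 0.397 0.041] max [0.75  0.452 0.105]
top z>.041 [390.  194.7] 6 med [ 0.6699 -0.2456  0.0414] min [ 0.666 -0.25   0.041] max [ 0.671 -0.24   0.043]
top z>.041 [387.9 199.5] 35 med [ 0.6583 -0.2402  0.0421] min [ 0.646 -0.253  0.041] max [ 0.664 -0.226  0.046]
top z>.041 [385.4 203. ] 5 med [ 0.6475 -0.233   0.0423] min [ 0.646 -0.235  0.041] max [ 0.651 -0.232  0.045]
top z
[... 8123 characters left out ...]
71 0.552 0.02 ] max [0.894 0.613 0.027]
side >.02 [234.1 234. ] 37 med [0.4698 0.2049 0.0211] min [0.453 0.189 0.02 ] max [0.483 0.221 0.023]
side >.02 [281.6 256.1] 799 med [ 0.4986 -0.0127  0.0344] min [ 0.454 -0.077  0.02 ] max [0.551 0.083 0.047]
side >.02 [544.1 309. ] 11585 med [ 0.7062 -0.5717  0.0898] min [ 0.677 -0.643  0.02 ] max [ 0.9   -0.359  0.15 ]
side >.02 [336.1 289. ] 902 med [ 0.5011 -0.2139  0.0537] min [ 0.466 -0.295  0.02 ] max [ 0.54  -0.178  0.096]
side >.02 [392.9 277. ] 152 med [ 0.6522 -0.2454  0.0363] min [ 0.642 -0.255  0.02 ] max [ 0.674 -0.226  0.042]
side >.02 [359.5 330.2] 855 med [ 0.4327 -0.3861  0.0466] min [ 0.413 -0.404  0.02 ] max [ 0.499 -0.336  0.096]
```

View pics/ct.png

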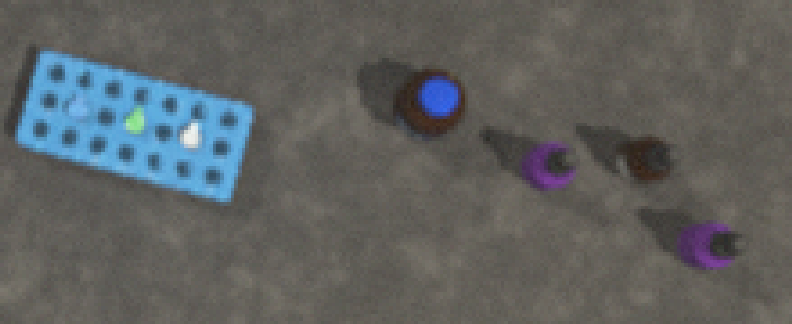

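View pics/cs.png

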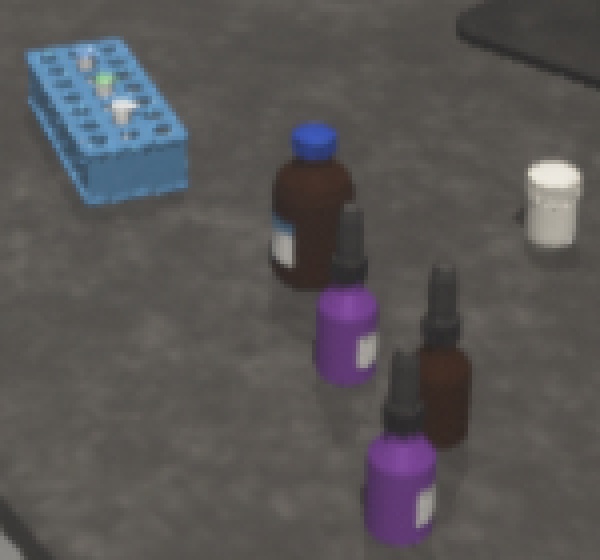

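The crops confirm the tube order blue, green, white, and that the dropper is the brown one between the two purple decoys. Fused estimates:

| Target | x | y | Top z |
|---|---|---|---|
| Green cap | 0.506 | 0.004 | 0.046 |
| Dropper bulb | 0.486 | -0.345 | 0.097 |
| Button | 0.469 | 0.206 | about 0.022 |

```bash
cat >> h.py <<'E'
from scipy.spatial.transform import Rotation as Ro
def to(t):
    s=read_state(); R=Ro.from_rotvec(s["tcp_rot"]); d=R.inv().apply(np.array(t)-s["tool_pos"])
    print(round(s["time"],2),np.round(s["tool_pos"],4),"tool shift mm",(d*1000).round(1),"force",np.round(s["wrist_force"],1),"w",round(s["width"],2))
E
python3 -c "
from h import *
to([.506,.004,.17]); print(Ro.from_rotvec(read_state()['tcp_rot']).as_matrix().round(3))"
```

```text
0.1 [0.2938 0.607  0.2301] tool shift mm [-453.7 -450.2   61. ] force [-0.6  0.2 -0.7] w 1.0
[[-0.9    0.436 -0.001]
 [ 0.436  0.9   -0.002]
 [ 0.    -0.002 -1.   ]]
```

Request:
{"name": "step_arm", "arguments": {"commands": [{"fingers":1,"dx":-0.04,"dy":-0.04,"dz":0},{"fingers":1,"dx":-0.08,"dy":-0.08,"dz":0},{"fingers":1,"dx":-0.12,"dy":-0.12,"dz":0},{"fingers":1,"dx":-0.16,"dy":-0.16,"dz":0},{"fingers":1,"dx":-0.2,"dy":-0.2,"dz":0},{"fingers":1,"dx":-0.24,"dy":-0.24,"dz":0},{"fingers":1,"dx":-0.28,"dy":-0.28,"dz":0},{"fingers":1,"dx":-0.32,"dy":-0.32,"dz":0}]}}

```text
invalid input
```

Request:
{"name": "step_arm", "arguments": {"commands": [{"fingers":1,"dx":-0.04,"dy":-0.04,"dz":0.01},{"fingers":1,"dx":-0.08,"dy":-0.08,"dz":0.03},{"fingers":1,"dx":-0.11,"dy":-0.11,"dz":0.045},{"fingers":1,"dx":-0.13,"dy":-0.128,"dz":0.06},{"fingers":1,"dx":-0.134,"dy":-0.13,"dz":0.06},{"fingers":1,"dx":-0.134,"dy":-0.13,"dz":0.06}]}}

```text
invalid input
```

```bash
python3 -c "
from h import *
to([.506,.004,.071])"
```

```text
0.1 [0.2938 0.607  0.2301] tool shift mm [-453.7 -450.   160. ] force [-0.6  0.2 -0.7] w 1.0
```

Request:
{"name": "step_arm", "arguments": {"commands": [{"fingers":1,"dx":-0.04,"dy":-0.04,"dz":0,"roll":0},{"fingers":1,"dx":-0.08,"dy":-0.08,"dz":0,"roll":0},{"fingers":1,"dx":-0.12,"dy":-0.12,"dz":0,"roll":0},{"fingers":1,"dx":-0.16,"dy":-0.16,"dz":0,"roll":0},{"fingers":1,"dx":-0.2,"dy":-0.2,"dz":0,"roll":0},{"fingers":1,"dx":-0.24,"dy":-0.24,"dz":0,"roll":0},{"fingers":1,"dx":-0.28,"dy":-0.28,"dz":0,"roll":0},{"fingers":1,"dx":-0.32,"dy":-0.32,"dz":0,"roll":0}], "squeeze": 20}}

```text
time: 1.1
tool_pos: [0.4427, 0.1783, 0.231]
tcp_rot: [-0.702, -3.062, 0.0]
wrist_force: [0.5, 0.5, -0.7]
width: 0.005
grip_force: 0.0
```

Request:
{"name": "step_arm", "arguments": {"commands": [{"fingers":1,"dx":-0.04,"dy":-0.04,"dz":0.01,"roll":0},{"fingers":1,"dx":-0.08,"dy":-0.08,"dz":0.03,"roll":0},{"fingers":1,"dx":-0.115,"dy":-0.112,"dz":0.04,"roll":0},{"fingers":1,"dx":-0.134,"dy":-0.131,"dz":0.05,"roll":0},{"fingers":1,"dx":-0.134,"dy":-0.131,"dz":0.06,"roll":0},{"fingers":1,"dx":-0.134,"dy":-0.131,"dz":0.06,"roll":0},{"fingers":1,"dx":-0.134,"dy":-0.131,"dz":0.06,"roll":0}], "squeeze": 20}}

```text
time: 1.98
tool_pos: [0.506, 0.0049, 0.1714]
tcp_rot: [-0.7, -3.063, -0.0]
wrist_force: [0.6, 1.3, 1.0]
width: -0.002
grip_force: 0.0
```

Run:
```python
from h import *
to([.506,.004,.071])
for n in("top","side"):
    im,P=cloud(n); cv2.imwrite(f"pics/{n}2.png",im)
a=cv2.imread("pics/top2.png")[190:310,220:380];b=cv2.imread("pics/side2.png")[150:300,200:400]
cv2.imwrite("pics/c2.png",np.hstack([cv2.resize(a,(400,300)),cv2.resize(b,(400,300))]))
```

```text
1.98 [0.506  0.0049 0.1714] tool shift mm [ -0.4  -0.8 100.4] force [0.6 1.3 1. ] w -0.0
```

View pics/c2.png

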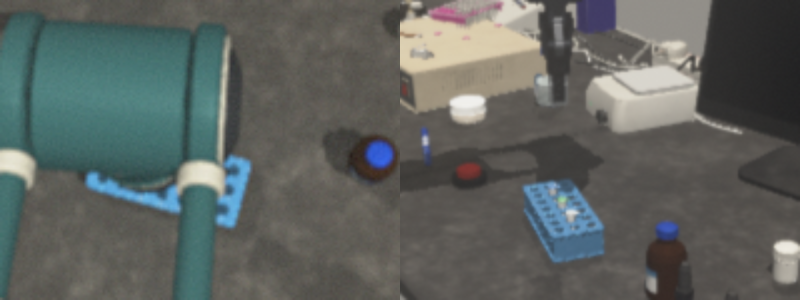

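The side view shows the closed fingertips at crop pixel (558,100), above the green cap at (562,202). The gripper is clear of everything, so I'll go down and dwell.

Request:
{"name": "step_arm", "arguments": {"commands": [{"fingers":1,"dx":0,"dy":0,"dz":0.03,"roll":0},{"fingers":1,"dx":0,"dy":0,"dz":0.06,"roll":0},{"fingers":1,"dx":0,"dy":0,"dz":0.08,"roll":0},{"fingers":1,"dx":0,"dy":0,"dz":0.09,"roll":0},{"fingers":1,"dx":0,"dy":0,"dz":0.1,"roll":0},{"fingers":1,"dx":0,"dy":0,"dz":0.1,"roll":0},{"fingers":1,"dx":0,"dy":0,"dz":0.1,"roll":0},{"fingers":1,"dx":0,"dy":0,"dz":0.1,"roll":0}]}}

```text
time: 3.08
tool_pos: [0.5069, 0.0038, 0.072]
tcp_rot: [0.702, 3.061, 0.0]
wrist_force: [-1.3, 0.5, 0.4]
width: 0.001
grip_force: 0.0
```

Request:
{"name": "step_arm", "arguments": {"commands": [{"fingers":1,"dx":0,"dy":0,"dz":0,"roll":0},{"fingers":1,"dx":0,"dy":0,"dz":0,"roll":0},{"fingers":1,"dx":0,"dy":0,"dz":0,"roll":0},{"fingers":1,"dx":0,"dy":0,"dz":0,"roll":0},{"fingers":1,"dx":0,"dy":0,"dz":0,"roll":0},{"fingers":1,"dx":0,"dy":0,"dz":0,"roll":0},{"fingers":1,"dx":0,"dy":0,"dz":0,"roll":0},{"fingers":1,"dx":0,"dy":0,"dz":0,"roll":0}]}}

```text
time: 4.08
tool_pos: [0.5062, 0.0038, 0.0713]
tcp_rot: [0.702, 3.062, 0.0]
wrist_force: [-0.3, 0.2, 0.2]
width: -0.001
grip_force: 0.0
```

Run:
```python
from h import *
to([.506,.004,.071])
im,P=cloud("side"); cv2.imwrite("pics/c3.png",cv2.resize(im[180:300,220:350],(650,600),interpolation=cv2.INTER_CUBIC))
```

```text
4.08 [0.5062 0.0038 0.0713] tool shift mm [0.3 0.1 0.3] force [-0.3  0.2  0.2] w -0.0
```

View pics/c3.png

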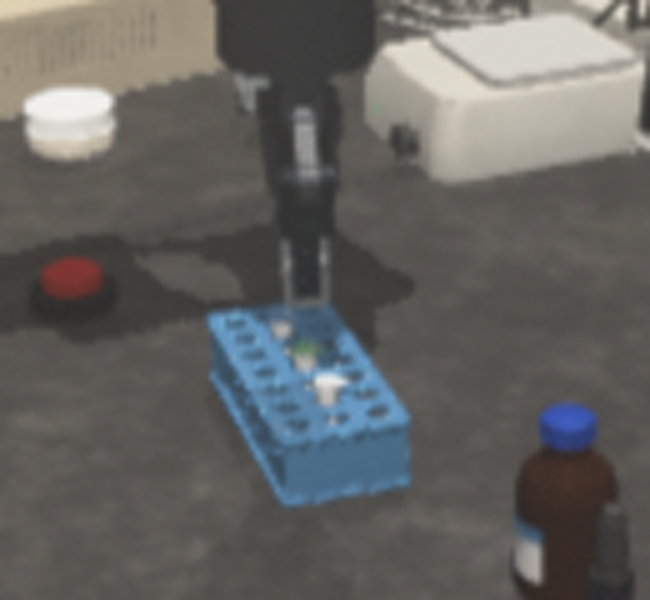

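Request:
{"name": "step_arm", "arguments": {"commands": [{"fingers":1,"dx":0,"dy":0,"dz":0,"roll":0},{"fingers":1,"dx":0,"dy":0,"dz":0,"roll":0},{"fingers":1,"dx":0,"dy":0,"dz":0,"roll":0},{"fingers":1,"dx":0,"dy":0,"dz":0,"roll":0},{"fingers":1,"dx":0,"dy":0,"dz":0,"roll":0},{"fingers":1,"dx":0,"dy":0,"dz":0,"roll":0},{"fingers":1,"dx":0,"dy":0,"dz":0,"roll":0},{"fingers":1,"dx":0,"dy":0,"dz":0,"roll":0}]}}

```text
time: 5.12
tool_pos: [0.5062, 0.0038, 0.0713]
tcp_rot: [-0.702, -3.062, 0.0]
wrist_force: [-0.2, 0.3, -0.5]
width: 0.002
grip_force: 0.0
```

The fingertips at (307,300) sit right above the green cap at (305,350) with a clear gap, and the dwell is done. Next is up and over to the dropper.

Request:
{"name": "step_arm", "arguments": {"commands": [{"fingers":1,"dx":0,"dy":0,"dz":-0.05,"roll":0},{"fingers":1,"dx":0,"dy":0,"dz":-0.1,"roll":0},{"fingers":1,"dx":0,"dy":0,"dz":-0.13,"roll":0},{"fingers":1,"dx":-0.016,"dy":-0.04,"dz":-0.13,"roll":0},{"fingers":1,"dx":-0.032,"dy":-0.08,"dz":-0.13,"roll":0},{"fingers":1,"dx":-0.05,"dy":-0.12,"dz":-0.13,"roll":0},{"fingers":1,"dx":-0.066,"dy":-0.16,"dz":-0.13,"roll":0},{"fingers":1,"dx":-0.083,"dy":-0.2,"dz":-0.13,"roll":0}]}}

```text
time: 6.12
tool_pos: [0.4935, -0.2137, 0.2013]
tcp_rot: [0.702, 3.062, 0.0]
wrist_force: [0.9, 0.2, 0.1]
width: 0.001
grip_force: 0.0
```

Request:
{"name": "step_arm", "arguments": {"commands": [{"fingers":1,"dx":-0.017,"dy":-0.04,"dz":0,"roll":0},{"fingers":1,"dx":-0.033,"dy":-0.08,"dz":0,"roll":0},{"fingers":1,"dx":-0.045,"dy":-0.11,"dz":0,"roll":0},{"fingers":1,"dx":-0.051,"dy":-0.123,"dz":0,"roll":0},{"fingers":1,"dx":-0.051,"dy":-0.123,"dz":0,"roll":0},{"fingers":1,"dx":-0.051,"dy":-0.123,"dz":0,"roll":0}]}}

```text
time: 6.88
tool_pos: [0.4862, -0.3441, 0.2011]
tcp_rot: [-0.701, -3.062, -0.001]
wrist_force: [0.7, -0.6, 0.1]
width: -0.0
grip_force: 0.0
```

Run:
```python
from h import *
to([.486,-.345,.122])
im,P=cloud("side"); cv2.imwrite("pics/c4.png",cv2.resize(im[210:370,290:440],(562,600),interpolation=cv2.INTER_CUBIC))
```

```text
6.88 [ 0.4862 -0.3441  0.2011] tool shift mm [-0.3 -0.9 79.1] force [ 0.7 -0.6  0.1] w -0.0
```

View pics/c4.png

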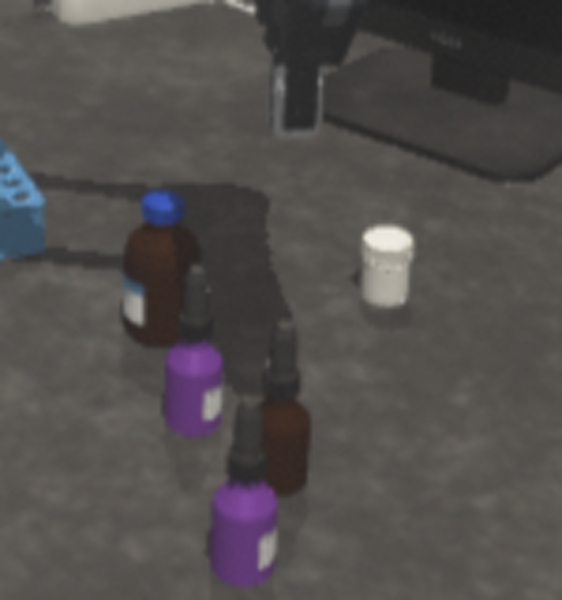

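The tip is at (297,133) and the bulb top at (284,322), which may be several mm off sideways. I'll check it by projection before going down.

Run:
```python
from h import *
def proj(n,p):
    c=calibration(n); q=np.array(c["world_to_cam"])@np.r_[p,1]; x,y=q[0]/-q[2],-q[1]/-q[2]; f=1+c["k1"]*(x*x+y*y)
    return (np.array(c["intrinsics"])@[x*f,y*f,1])[:2]
cr=lambda p:((proj("side",p)-[290,210])*3.75).round(1)
print("TCP",cr([.4862,-.3441,.2011]))
for p in([.486,-.345,.097],[.483,-.348,.097],[.488,-.341,.097],[.486,-.345,.0]): print(p,cr(p),proj("top",p).round(1))
im,P=cloud("side")
# fingertip points
m=(P[...,2]>.195)&(P[...,2]<.225)&(abs(P[...,0]-.486)<.04)&(abs(P[...,1]+.344)<.04)
q=P[m];print("tip",len(q),q.min(0).round(4),q.max(0).round(4),np.median(q,0).round(4))
T=np.load("top.npz")["P"]; S=np.load("side.npz")["P"]
for D in(T,S):
    m=(abs(D[...,0]-.486)<.025)&(abs(D[...,1]+.345)<.025)
    for lo,hi in((.085,.11),(.06,.085)):
        k=m&(D[...,2]>lo)&(D[...,2]<hi); v,u=np.nonzero(k); print(lo,k.sum(),D[k].mean(0).round(4),u.mean(),u.min(),u.max(),v.mean(),v.min())
```

```text
TCP [291.4 129.3]
[0.486, -0.345, 0.097] [282.5 319.7] [437.2 268. ]
[0.483, -0.348, 0.097] [281.7 324.3] [438.5 269.3]
[0.488, -0.341, 0.097] [280.5 315. ] [435.4 267.1]
[0.486, -0.345, 0.0] [274.3 478.6] [426.6 270.4]
tip 163 [ 0.4727 -0.3603  0.2   ] [ 0.4935 -0.3335  0.2248] [ 0.4787 -0.3529  0.2137]
0.085 28 [ 0.4881 -0.3422  0.0933] 435.5 433 438 267.2142857142857 265
0.06 34 [ 0.4876 -0.3382  0.0703] 431.20588235294116 429 434 268.0 264
0.085 41 [ 0.4841 -0.3475  0.0911] 365.2682926829268 362 368 298.9024390243902 295
0.06 97 [ 0.4832 -0.3486  0.0712] 364.83505154639175 360 369 308.29896907216494 302
```

The projected and observed positions agree to within about 3 mm, well inside 15 mm. Going down to point and dwell.

Request:
{"name": "step_arm", "arguments": {"commands": [{"fingers":1,"dx":0,"dy":0,"dz":0.025,"roll":0},{"fingers":1,"dx":0,"dy":0,"dz":0.045,"roll":0},{"fingers":1,"dx":0,"dy":0,"dz":0.06,"roll":0},{"fingers":1,"dx":0,"dy":0,"dz":0.07,"roll":0},{"fingers":1,"dx":0,"dy":0,"dz":0.077,"roll":0},{"fingers":1,"dx":0,"dy":0,"dz":0.077,"roll":0},{"fingers":1,"dx":0,"dy":0,"dz":0.077,"roll":0},{"fingers":1,"dx":0,"dy":0,"dz":0.077,"roll":0}]}}

```text
time: 7.98
tool_pos: [0.4865, -0.3457, 0.125]
tcp_rot: [0.702, 3.061, -0.001]
wrist_force: [0.0, 0.4, 0.3]
width: 0.003
grip_force: 0.0
```

Request:
{"name": "step_arm", "arguments": {"commands": [{"fingers":1,"dx":0,"dy":0,"dz":0,"roll":0},{"fingers":1,"dx":0,"dy":0,"dz":0,"roll":0},{"fingers":1,"dx":0,"dy":0,"dz":0,"roll":0},{"fingers":1,"dx":0,"dy":0,"dz":0,"roll":0},{"fingers":1,"dx":0,"dy":0,"dz":0,"roll":0},{"fingers":1,"dx":0,"dy":0,"dz":0,"roll":0},{"fingers":1,"dx":0,"dy":0,"dz":0,"roll":0},{"fingers":1,"dx":0,"dy":0,"dz":0,"roll":0}]}}

```text
time: 8.98
tool_pos: [0.4861, -0.3453, 0.1243]
tcp_rot: [-0.702, -3.062, 0.0]
wrist_force: [-0.2, 1.0, -0.1]
width: -0.0
grip_force: 0.0
```

Run:
```python
from h import *
to([.486,-.345,.122])
im,P=cloud("side"); cv2.imwrite("pics/c5.png",cv2.resize(im[230:370,300:430],(557,600),interpolation=cv2.INTER_CUBIC))
```

```text
8.97 [ 0.4861 -0.3453  0.1243] tool shift mm [0.2 0.2 2.3] force [-0.2  1.  -0.1] w -0.0
```

View pics/c5.png

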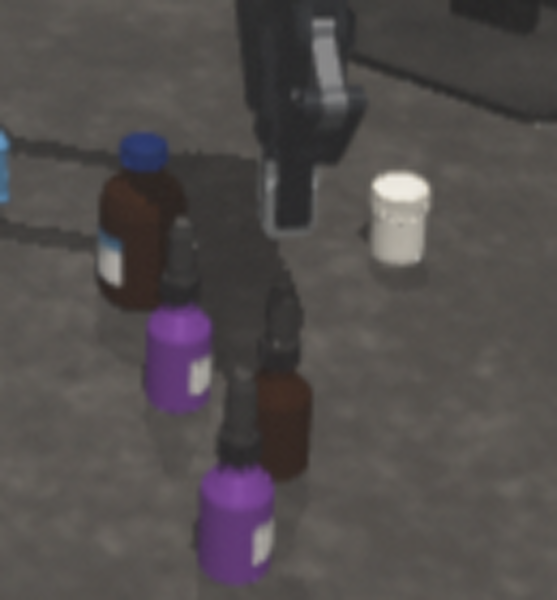

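Request:
{"name": "step_arm", "arguments": {"commands": [{"fingers":1,"dx":0,"dy":0,"dz":0,"roll":0},{"fingers":1,"dx":0,"dy":0,"dz":0,"roll":0},{"fingers":1,"dx":0,"dy":0,"dz":0,"roll":0},{"fingers":1,"dx":0,"dy":0,"dz":0,"roll":0},{"fingers":1,"dx":0,"dy":0,"dz":0,"roll":0},{"fingers":1,"dx":0,"dy":0,"dz":0,"roll":0},{"fingers":1,"dx":0,"dy":0,"dz":0,"roll":0},{"fingers":1,"dx":0,"dy":0,"dz":0,"roll":0}]}}

```text
time: 10.02
tool_pos: [0.4861, -0.3453, 0.1243]
tcp_rot: [0.702, 3.062, -0.0]
wrist_force: [0.5, -0.3, 0.9]
width: 0.0
grip_force: 0.0
```

The fingertips at (288,232) are above the amber dropper's bulb at (284,290), and the dwell is complete. Now back up and over to the button.

Request:
{"name": "step_arm", "arguments": {"commands": [{"fingers":1,"dx":0,"dy":0,"dz":-0.04,"roll":0},{"fingers":1,"dx":0,"dy":0,"dz":-0.076,"roll":0},{"fingers":1,"dx":0.02,"dy":0.038,"dz":-0.076,"roll":0},{"fingers":1,"dx":0.04,"dy":0.076,"dz":-0.076,"roll":0},{"fingers":1,"dx":0.06,"dy":0.115,"dz":-0.076,"roll":0},{"fingers":1,"dx":0.08,"dy":0.153,"dz":-0.076,"roll":0},{"fingers":1,"dx":0.1,"dy":0.191,"dz":-0.076,"roll":0},{"fingers":1,"dx":0.12,"dy":0.229,"dz":-0.076,"roll":0}]}}

```text
time: 11.02
tool_pos: [0.4777, -0.0856, 0.2005]
tcp_rot: [0.702, 3.061, 0.0]
wrist_force: [-0.0, 0.3, -0.0]
width: -0.0
grip_force: 0.0
```

Request:
{"name": "step_arm", "arguments": {"commands": [{"fingers":1,"dx":0.02,"dy":0.038,"dz":0,"roll":0},{"fingers":1,"dx":0.04,"dy":0.076,"dz":0,"roll":0},{"fingers":1,"dx":0.06,"dy":0.115,"dz":0,"roll":0},{"fingers":1,"dx":0.08,"dy":0.153,"dz":0,"roll":0},{"fingers":1,"dx":0.1,"dy":0.191,"dz":0,"roll":0},{"fingers":1,"dx":0.12,"dy":0.23,"dz":0,"roll":0},{"fingers":1,"dx":0.135,"dy":0.26,"dz":0,"roll":0},{"fingers":1,"dx":0.135,"dy":0.26,"dz":0,"roll":0}]}}

```text
time: 12.02
tool_pos: [0.4695, 0.2079, 0.2004]
tcp_rot: [0.697, 3.063, 0.001]
wrist_force: [-0.1, -0.2, -0.3]
width: -0.001
grip_force: 0.0
```

Request:
{"name": "step_arm", "arguments": {"commands": [{"fingers":1,"dx":0,"dy":0,"dz":0.04,"roll":0},{"fingers":1,"dx":0,"dy":0,"dz":0.08,"roll":0},{"fingers":1,"dx":0,"dy":0,"dz":0.12,"roll":0},{"fingers":1,"dx":0,"dy":0,"dz":0.14,"roll":0},{"fingers":1,"dx":0,"dy":0,"dz":0.15,"roll":0},{"fingers":1,"dx":0,"dy":0,"dz":0.15,"roll":0},{"fingers":1,"dx":0,"dy":0,"dz":0.15,"roll":0}]}}

```text
time: 12.9
tool_pos: [0.4707, 0.2061, 0.0515]
tcp_rot: [0.702, 3.06, 0.002]
wrist_force: [0.3, 0.5, 0.1]
width: -0.001
grip_force: 0.0
```

Run:
```python
from h import *
to([.469,.206,.022])
im,P=cloud("side"); cv2.imwrite("pics/c6.png",cv2.resize(im[180:270,190:290],(600,540),interpolation=cv2.INTER_CUBIC))
```

```text
12.9 [0.4707 0.2061 0.0515] tool shift mm [ 1.6 -0.9 29.5] force [0.3 0.5 0.1] w -0.0
```

View pics/c6.png

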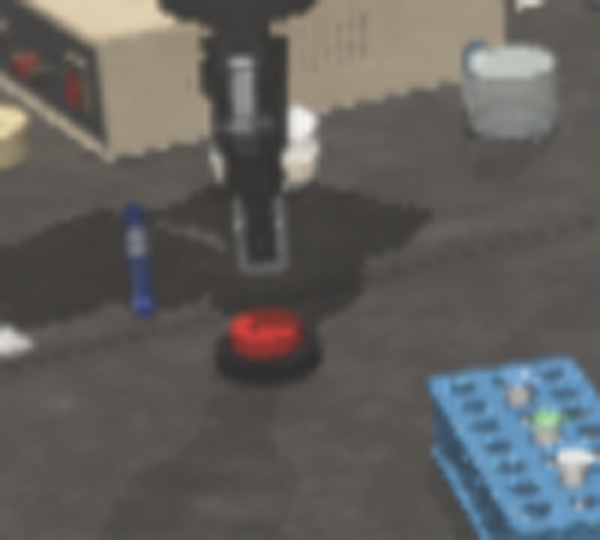

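The fingertips at (262,265) are above the red button at (266,328). I'll press it in small steps and watch the force.

Request:
{"name": "step_arm", "arguments": {"commands": [{"fingers":1,"dx":0,"dy":0,"dz":0.01,"roll":0},{"fingers":1,"dx":0,"dy":0,"dz":0.018,"roll":0},{"fingers":1,"dx":0,"dy":0,"dz":0.023,"roll":0},{"fingers":1,"dx":0,"dy":0,"dz":0.026,"roll":0},{"fingers":1,"dx":0,"dy":0,"dz":0.028,"roll":0},{"fingers":1,"dx":0,"dy":0,"dz":0.03,"roll":0},{"fingers":1,"dx":0,"dy":0,"dz":0.03,"roll":0},{"fingers":1,"dx":0,"dy":0,"dz":0.03,"roll":0}]}}

```text
time: 13.95
tool_pos: [0.4696, 0.2059, 0.0205]
tcp_rot: [-0.702, -3.062, 0.0]
wrist_force: [-2.0, 0.4, 1.7]
width: -0.0
grip_force: 1.1
```

Request:
{"name": "step_arm", "arguments": {"commands": [{"fingers":1,"dx":0,"dy":0,"dz":0.001,"roll":0},{"fingers":1,"dx":0,"dy":0,"dz":0.002,"roll":0},{"fingers":1,"dx":0,"dy":0,"dz":0.002,"roll":0},{"fingers":1,"dx":0,"dy":0,"dz":0.002,"roll":0}]}}

```text
time: 14.45
tool_pos: [0.4697, 0.206, 0.0183]
tcp_rot: [0.702, 3.062, 0.0]
wrist_force: [-2.0, -0.6, 3.3]
width: -0.008
grip_force: 1.7
```

Request:
{"name": "step_arm", "arguments": {"commands": [{"fingers":1,"dx":0,"dy":0,"dz":0.001,"roll":0},{"fingers":1,"dx":0,"dy":0,"dz":0.0015,"roll":0},{"fingers":1,"dx":0,"dy":0,"dz":0.0015,"roll":0},{"fingers":1,"dx":0,"dy":0,"dz":0.0015,"roll":0}]}}

```text
time: 14.95
tool_pos: [0.4697, 0.206, 0.0169]
tcp_rot: [0.702, 3.062, 0.0]
wrist_force: [-1.9, 0.3, 4.4]
width: 0.001
grip_force: 2.2
```

Request:
{"name": "step_arm", "arguments": {"commands": [{"fingers":1,"dx":0,"dy":0,"dz":0.0005,"roll":0},{"fingers":1,"dx":0,"dy":0,"dz":0.0005,"roll":0},{"fingers":1,"dx":0,"dy":0,"dz":0.0005,"roll":0}]}}

```text
time: 15.32
tool_pos: [0.4697, 0.206, 0.0163]
tcp_rot: [0.702, 3.062, 0.0]
wrist_force: [-2.7, -0.4, 4.7]
width: -0.001
grip_force: 2.3
```

Request:
{"name": "step_arm", "arguments": {"commands": [{"fingers":1,"dx":0,"dy":0,"dz":0.0005,"roll":0},{"fingers":1,"dx":0,"dy":0,"dz":0.0005,"roll":0},{"fingers":1,"dx":0,"dy":0,"dz":0.0005,"roll":0}]}}

```text
time: 15.7
tool_pos: [0.4697, 0.206, 0.016]
tcp_rot: [0.702, 3.062, 0.0]
wrist_force: [-2.9, -0.8, 6.5]
width: -0.003
grip_force: 3.2
```

Request:
{"name": "step_arm", "arguments": {"commands": [{"fingers":1,"dx":0,"dy":0,"dz":0.0005,"roll":0},{"fingers":1,"dx":0,"dy":0,"dz":0.0005,"roll":0},{"fingers":1,"dx":0,"dy":0,"dz":0.0005,"roll":0}]}}

```text
time: 16.08
tool_pos: [0.4698, 0.206, 0.016]
tcp_rot: [0.702, 3.062, -0.0]
wrist_force: [-4.5, -1.6, 9.6]
width: 0.0
grip_force: 5.0
```

The tip has stopped at 0.016 m while the force climbs to 9.6 N, so the button is at its stop. Releasing it now.

Request:
{"name": "step_arm", "arguments": {"commands": [{"fingers":1,"dx":0,"dy":0,"dz":-0.004,"roll":0},{"fingers":1,"dx":0,"dy":0,"dz":-0.01,"roll":0},{"fingers":1,"dx":0,"dy":0,"dz":-0.04,"roll":0},{"fingers":1,"dx":0,"dy":0,"dz":-0.08,"roll":0},{"fingers":1,"dx":0,"dy":0,"dz":-0.12,"roll":0},{"fingers":1,"dx":0,"dy":0,"dz":-0.12,"roll":0},{"fingers":1,"dx":0,"dy":0,"dz":-0.12,"roll":0},{"fingers":1,"dx":0,"dy":0,"dz":-0.12,"roll":0}]}}

```text
time: 17.08
tool_pos: [0.4683, 0.2054, 0.1334]
tcp_rot: [-0.702, -3.059, 0.003]
wrist_force: [0.3, 0.3, 0.4]
width: 0.003
grip_force: 0.0
```

Run:
```python
from h import *
to([.469,.206,.13])
im,P=cloud("side"); S=np.load("side.npz")
h=cv2.cvtColor(S["im"],cv2.COLOR_BGR2HSV); m=((h[...,0]<8)|(h[...,0]>172))&(h[...,1]>150)
m[:225]=m[245:]=0;m[:,:220]=m[:,250:]=0
print("button z before/now",np.nanpercentile(S["P"][m][:,2],80),np.nanpercentile(P[m][:,2],80))
print(finish_job())
```

```text
17.07 [0.4683 0.2054 0.1334] tool shift mm [-0.4  0.8  3.4] force [0.3 0.3 0.4] w 0.0
button z before/now 0.02134076190024099 0.021458498899131605
the job is handed in; nothing more can be done
None
```

I pointed at the green cap and then at the dropper bulb for over 2 s each, pressed the red button to its stop and let it spring back up, and handed the job in at about 17 s; no verdict came back.

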